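# Roll a bearing sleeve up the loading ramp into the measuring nest and latch it

### The job

Load the steel bearing sleeve for measuring without picking it up: with the fingertips behind it, push it from the foot of the fixture's ramp all the way up and over the crest until it sits in the nest against the stop, staying behind it so that it never gets away and rolls freely on the ramp. Then push the red-knobbed keeper arm over and press it right down so that it hooks behind the sleeve. Nothing is to be grasped or lifted, and the other things on the granite stay as they are.

Things in the scene. Friction and masses are not known exactly. Their poses are not given: they have to be found in the camera images.
- fixture: fixture bolted to the granite; base plate 270x100x10 mm, origin at the centre of its underside. x points the way the sleeve travels, y along the sleeve's axis, z up. From the lip at x = -125 mm the ramp rises to the crest at x = 40, then a face falls 14 degrees, so that the sleeve drops 4 mm into the nest; stop face at x = 84, stop block 86 mm wide, to x = 117 and z = 76, keeper ears to z = 102
- ramp: the 7 degree ramp as a frame: origin at the foot of its running surface, mid-width, 20 mm above the granite; x up the slope (166 mm to the crest), y along the sleeve's axis, z off the surface. Side guides stand 9 mm high at y = +-36 to +-43 mm (so too beside the nest); the front lip stands 9 mm high from x = 0 to 8 mm and keeps the waiting sleeve from rolling off
- crest (a point): top edge of the ramp, mid-width, 40 mm above the granite
- nest (a point): where the middle of the sleeve's axis lies when it sits fully in the nest against the stop, 61 mm above the granite; its axes are the fixture's
- sleeve: ground steel tube, 50 mm outside diameter, 32 mm bore, 60 mm long, 0.4 to 0.8 kg, rolls freely. Origin at its middle, on its axis; y is its axis (x and z turn as it rolls). It waits against the lip at the ramp's foot (origin 27 mm along the ramp's x, 25 mm off its surface), with up to 10 mm between it and either side guide; let go on the ramp, it rolls back down
- keeper (a joint): hinge of the keeper, a steel arm 18 mm wide in the ears on the stop block, axis along the fixture's y, rad. 0: down (lower stop), level over the seated sleeve, its hook behind it. Grows as the arm swings up and back over the stop, away from the ramp; 1.57 upright, 2.0 its limit. Stiff (0.09 N m): it stays where it is left. Starts open, a little past upright
- keeper_hinge (a point): point on the keeper's pivot axis, mid-width, 93 mm above the granite, 98 mm along the fixture's x
- keeper_knob (a point): centre of the red ball knob (20 mm) near the arm's free end. With the arm down it lies 69 mm from the pivot axis towards the ramp's foot and 18 mm above it. The arm is 8 mm thick, its mid-line through the pivot; the knob stands on the side that is uppermost when the arm is down
- spare_sleeve: second steel sleeve of the same size standing on end on the granite; bystander; origin at the centre of its underside
- ring_gauge: steel setting ring, 72 mm across, 22 mm high, lying flat; bystander; origin at the centre of its underside
- gauge_block_1: steel gauge block 9x35x30 mm standing on edge; bystander; origin at the centre of its underside
- gauge_block_2: steel gauge block 9x35x24 mm standing on edge; bystander; origin at the centre of its underside
- stylus_tin: flat grey stylus case 57x91x19 mm; bystander; origin at the centre of its underside
- hex_key: dark L-shaped hex key 24x84x4 mm lying on the granite; bystander; origin on its underside
- cap_screw_1: steel cap screw, 13 mm head, 30 mm tall, standing on its head; bystander; origin under its head
- cap_screw_2: as cap_screw_1; bystander
- cap_screw_3: as cap_screw_1; bystander
There are look-alikes about, which are no part of the job. What is shaped like the sleeve but brown is not meant.

How it is judged:
On the way, in this order (a step that is already met when the one before it is completed fails the run):
1. the sleeve sits in the nest against the stop (x of sleeve in the frame of nest between -0.005 and 0.004 m and z of sleeve in the frame of nest between -0.004 and 0.003 m), for 0.2 s.
2. the keeper is down behind the seated sleeve (all of step 1 and value of joint keeper below 0.08 rad), for 0.2 s.
At the end, for the whole second after the job is handed in: The sleeve rests in the nest against the stop (axis within 5 mm of the nest position along the ramp direction, 4 mm in height, 12 mm sideways, square within 0.08 rad), at rest, with the keeper down (joint below 0.08 rad) (all of step 2 and y of sleeve in the frame of nest between -0.012 and 0.012 m and angle between the y axis of sleeve and the y axis of fixture, either way round below 0.08 rad and linear speed of sleeve below 0.01 m/s and angular speed of sleeve below 0.2 rad/s); the robot touches nothing.
It fails at once if the sleeve gets away: before the crest it rolls at more than 0.2 m/s with no finger touching it (x of sleeve in the frame of crest below -0.006 m and linear speed of sleeve above 0.2 m/s and contact force between each of the fingers, the arm and sleeve below 0.02 N).
It fails at once if the sleeve is lifted off the ramp or out of the nest (more than 5 mm clear of the ramp, or 10 mm above its seat) (z of sleeve in the frame of ramp above 0.03 m or z of sleeve in the frame of nest above 0.01 m).
It fails at once if the sleeve leaves the fixture (x of sleeve in the frame of ramp below 0.018 m or y of sleeve in the frame of nest above 0.02 m or y of sleeve in the frame of nest below -0.02 m).
It fails at once if a bystander is moved more than 12 mm or knocked over (distance of any of spare_sleeve, ring_gauge, gauge_block_1, gauge_block_2, stylus_tin, hex_key, cap_screw_1, cap_screw_2, cap_screw_3 from where it was at the start of the episode above 0.012 m or angle between any of cap_screw_1, cap_screw_2, cap_screw_3, spare_sleeve's own z axis and vertical above 0.5 rad).
It also fails if it takes over 58 s, if anything falls off the work surface, if the arm or the gripper's body presses on something with over 40 N, if the wrist force passes 120 N, or if a joint passes its speed limit or range.

### The arm

A 6-joint arm with a two-finger parallel gripper is mounted at the origin on a cart in front of the work surface, level with it; the furniture and walls round the work are solid. World frame = base frame: x ahead of the robot, y to its left, z up, the work surface at z = 0. Lengths are in m, angles in rad, forces in N, time in s.
With the tool pointing down it reaches from about 0.4 to 0.825 m from the base axis. Payload 7 kg.
Tool frame: the origin (TCP) lies at the very end of the fingers, on their centre line; the grasp point (between the pads) lies arm.hold_point_z behind it (arm.hold_point_z is the distance from the TCP to the grasp point, in m); z points along the fingers, y is the line along which they close (so a half turn about z gives the same grasp; the last joint's range is limited). The gripper opens to 88 mm and grips with 3 to 60 N. Pads are 19 mm wide; open, the fingers measure 130 mm over their backs; the gripper's body (78 mm by 193 mm) begins 47 mm behind the grasp point.
Start: joints at [1.628, 0.359, 0.012, 0, -1.224, -0.288], TCP at [0.154, 0.657, 0.227] pointing down, gripper open.
Joint ranges: [-3.07, 3.07], [-1.43, 2.12], [-1.02, 1.25], [-3.03, 1.67], [-3.05, -0], [-3.03, 3.03]. Speed limits (rad/s): [2.39, 2.39, 3.01, 3.14, 3.14, 3.14].

### API

Orientations are given as [roll, pitch, yaw] about the fixed x, y, z axes, in that order (R = Rz(yaw) Ry(pitch) Rx(roll)).
In Python, from station import arm gives the robot as it stands.
- The arm moves only by the tool step_hand, called after "Request:" as a command line: name --pt "numbers of a row" for each row, then --argument value for the rest. Schema: {"type":"object","properties":{"plan":{"type":"string"},"grip_n":{"type":"number"},"only":{"type":"string"},"quiet":{"type":"boolean"},"lines":{"type":"string"}},"required":["plan"],"additionalProperties":false}. plan is a string of 1 to 20 rows, parted by a bar, with the numbers parted by spaces; each row has 5 numbers: the finger opening in m, then dx, dy, dz in parts of the range, where 1.0 means 0.8 m, then a turn about the tool's z in a scale on which 1.0 is 4 rad; each row is the pose to reach, as a shift and turn from the pose commanded when the call began, along the tool's axes at that moment; what a row does not reach only later rows make up. A row lasts 1/12 s, in which the tool goes at most 0.0417 m and 0.125 rad, less where a joint would pass 70% of its speed; a pose out of reach is approached as far as the arm can. The fingers move at their own pace and stop on an object; grip_n is the grip in N (left out, the last holds). Time passes only in rows, so rows that do not move let the fingers close. The tool returns the time, the measured TCP pose, the force, the opening and the grip force at its end. only (a regular expression) keeps the lines of the reply that match it, lines (a string "A,B") keeps lines A to B, and quiet returns only ok. Shift and turn numbers lie between -1 and 1, and a call with a number outside is refused. Input that does not fit is refused with a message, and nothing moves.
- arm.get_state(): the state, without advancing time (a new reading comes with each control period).
- arm.grab_frame(name): name is "scene" or "side" or "wrist"; returns the picture (384x512x3 uint8, red, green, blue); there is no depth.
- arm.camera_params(name): a dict with "fx", "fy", "cx", "cy" (pixels), "T" (4x4, takes a point from camera to world coordinates); the wrist camera has in their place "hand_eye" (4x4, takes a point from camera to tool coordinates, whose origin is the TCP and whose axes are the flange's). Camera axes: x right, y down, z forward; pixel columns grow to the right and rows downward; lengths in m; the calibration is good to about 2 mm. A picture is of the moment at which its call begins: read the wrist's pose just before it. camera_params takes no time and is no camera call.
- arm.job_done(): hands the job in; it is judged then, once.
The state is a dict: "t": time; "q": joint angles; "qd": joint speeds; "joint_efforts": joint torques, N m; "eef_pos": TCP position; "ee_rot": TCP orientation; "force": force on the tool from outside, world axes, zero at the start; "moment": the same for the moment, N m; "width": finger opening in m; "gripper_force": force on a finger pad.
Only numpy, scipy, OpenCV 4.12 (cv2) and the standard library are available. Lean on these libraries where they do the work, as an engineer would, in place of code of your own. Each camera call takes 0.05 s, during which the arm holds its last target. There are 200 camera calls.

## Working session

There is one attempt and no reset: what is moved stays moved. The work goes in short steps, Python scripts to look and compute and a tool call to move; the robot and the scene stay as the last step left them, time stands still between calls to the robot, and variables do not carry over. Pictures are saved under pics/ and viewed, at most 12 in all, crops included, and the job is handed in when it is done.

```bash
ls; mkdir -p pics
```

Run:
```python
from station import arm
import cv2,numpy as np
for n in("scene","side","wrist"):
    s=arm.get_state()
    im=arm.grab_frame(n); cv2.imwrite(f"pics/{n}0.png",im[:,:,::-1])
    p=arm.camera_params(n);print(n,{k:np.round(v,4).tolist() for k,v in p.items()})
print(s['t'],s['eef_pos'],s['ee_rot'],arm.hold_point_z)
```

```text
pics
scene {'fx': 421.4642, 'fy': 421.4642, 'cx': 254.1697, 'cy': 189.0943, 'T': [[-0.9134, -0.1828, 0.3637, 0.2252], [-0.4071, 0.4179, -0.8122, 0.6951], [-0.0035, -0.8899, -0.4561, 0.5286], [0.0, 0.0, 0.0, 1.0]]}
side {'fx': 462.7619, 'fy': 462.7619, 'cx': 267.5927, 'cy': 192.4711, 'T': [[-0.9934, -0.0821, 0.0802, 0.5072], [-0.1138, 0.6158, -0.7796, 0.8253], [0.0146, -0.7836, -0.6211, 0.8229], [0.0, 0.0, 0.0, 1.0]]}
wrist {'fx': 341.3501, 'fy': 341.3501, 'cx': 257.0778, 'cy': 198.6409, 'hand_eye': [[0.0002, -0.9553, -0.2956, 0.0798], [1.0, -0.0001, 0.0008, 0.0016], [-0.0008, -0.2956, 0.9553, -0.1584], [0.0, 0.0, 0.0, 1.0]]}
0.1 [0.15433508 0.65665084 0.22570596] [ 3.14007854e+00 -1.62785817e-04 -2.30893047e-01] 0.0188
```

View pics/scene0.png

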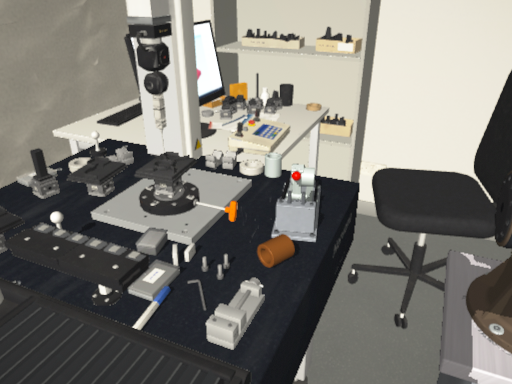

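View pics/side0.png

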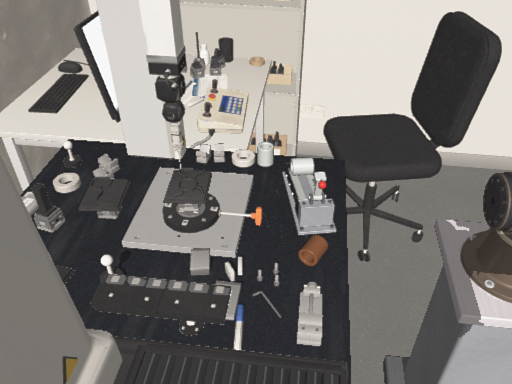

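Run:
```python
import cv2,numpy as np
a=cv2.imread("pics/side0.png")[145:245,265:345];b=cv2.imread("pics/scene0.png")[155:255,260:335]
r=lambda i:cv2.resize(i,(400 if i is a else 375,500),interpolation=cv2.INTER_CUBIC)
cv2.imwrite("pics/c0.png",np.hstack([r(a),r(b)]))
```

```text
(no output)
```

View pics/c0.png

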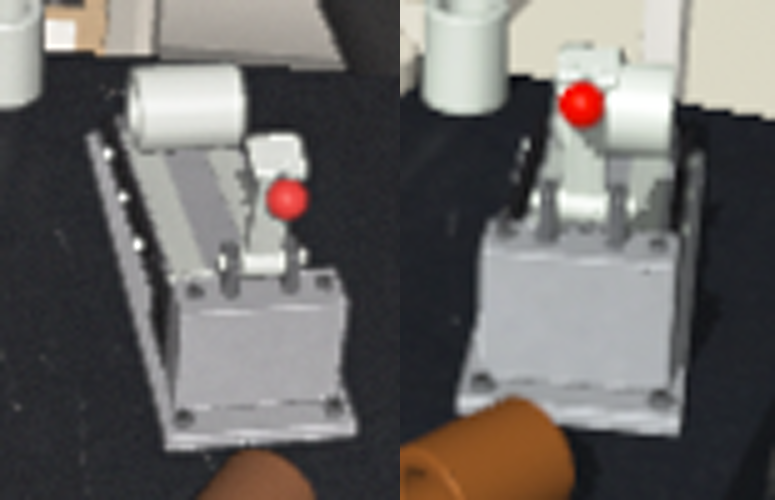

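View pics/wrist0.png

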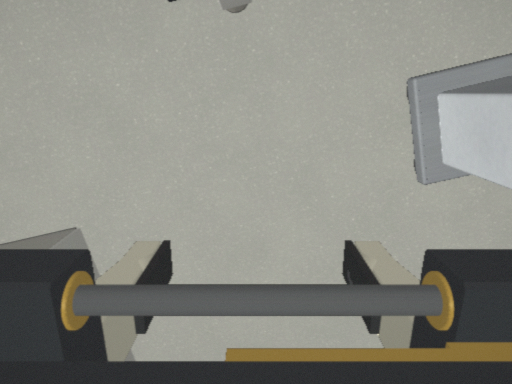

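Create h.py:
```python
import numpy as np
from station import arm
from scipy.optimize import least_squares
from scipy.spatial.transform import Rotation as R
def proj(n,P,T=None):
    c=arm.camera_params(n); T=c['T'] if T is None else T
    p=(np.atleast_2d(P)-T[:3,3])@T[:3,:3]
    return np.c_[c['fx']*p[:,0]/p[:,2]+c['cx'],c['fy']*p[:,1]/p[:,2]+c['cy']]
def wristT():
    s=arm.get_state();T=np.eye(4);T[:3,:3]=R.from_euler('xyz',s['ee_rot']).as_matrix();T[:3,3]=s['eef_pos']
    return T@arm.camera_params('wrist')['hand_eye']
def fx(v,P): # fixture->world
    c,s=np.cos(v[2]),np.sin(v[2]);P=np.atleast_2d(P)
    return np.c_[v[0]+c*P[:,0]-s*P[:,1],v[1]+s*P[:,0]+c*P[:,1],P[:,2]]
def knob(q): return [.098-.069*np.cos(q)+.018*np.sin(q),0,.093+.069*np.sin(q)+.018*np.cos(q)]
```

Run:
```python
from h import *
pts=[[.135,-.05,0],[.135,.05,0],[.117,-.043,.076],[.117,.043,.076]]
S=np.array([[298.6,235],[336.2,231.4],[299.4,206],[334,205]]);C=np.array([[271.6,238.2],[316,241.8],[277,204],[315,203]])
def f(v):
    P=fx(v,pts+[knob(v[3])])
    return np.r_[(proj('side',P)-np.r_[S,[[322.6,185]]]).ravel(),(proj('scene',P)-np.r_[C,[[296.4,175.8]]]).ravel()]
r=least_squares(f,[.43,.3,1.57,1.7]);v=r.x;print(v);print(r.fun.round(1).reshape(-1,2).tolist())
# sleeve: find y offset predicted centre
a=np.radians(7);x0=-.125
for y in(-.006,0,.006):
    w=[x0+.027*np.cos(a)-.025*np.sin(a),y,.020+.027*np.sin(a)+.025*np.cos(a)]
    L=proj('side',fx(v,[w,[w[0],y-.03,w[2]],[w[0],y+.03,w[2]]]));print(y,((L-[265,145])*5).round().tolist())
for n,p in dict(nest=[.059,0,.061],crest=[.04,0,.04],foot=[-.125,0,.02]).items():print(n,fx(v,p))
print(knob(v[3]))
```

```text
[ 0.50452587 -0.18882842  1.85116567  1.84436285]
[[-0.2, -0.5], [-0.3, -0.9], [1.8, 1.2], [0.4, -1.1], [-0.2, -0.2], [-0.4, -1.1], [0.1, -1.3], [-1.3, -0.1], [0.1, 3.5], [0.0, 0.2]]
-0.006 [[157.0, 102.0], [107.0, 106.0], [207.0, 98.0]]
0 [[167.0, 101.0], [117.0, 106.0], [217.0, 97.0]]
0.006 [[177.0, 100.0], [127.0, 105.0], [227.0, 96.0]]
nest [[ 0.48819995 -0.13213217  0.061     ]]
crest [[ 0.49345745 -0.15039028  0.04      ]]
foot [[ 0.5391147  -0.30894758  0.02      ]]
[np.float64(0.1339721685723774), 0, np.float64(0.1545711221937725)]
```

Run:
```python
from h import *
def g(n,u,v,z=0):
    c=arm.camera_params(n);T=c['T'] if 'T' in c else wristT()
    d=T[:3,:3]@[(u-c['cx'])/c['fx'],(v-c['cy'])/c['fy'],1];o=T[:3,3];return (o+d*(z-o[2])/d[2])[:2].round(3)
for n,u,v in[('side',345,160),('side',350,340),('side',60,150),('side',255,175),('side',130,245),('side',310,340),('side',313,260),('side',242,165),('side',265,165),('side',150,150),('side',240,310),('side',178,160),('wrist',425,182),('wrist',410,80)]:print(n,u,v,g(n,u,v))
```

```text
side 345 160 [ 0.39  -0.404]
side 350 340 [0.391 0.253]
side 60 150 [ 1.297 -0.337]
side 255 175 [ 0.661 -0.287]
side 130 245 [0.929 0.047]
side 310 340 [0.472 0.263]
side 313 260 [0.474 0.04 ]
side 242 165 [ 0.707 -0.333]
side 265 165 [ 0.637 -0.343]
side 150 150 [ 1.013 -0.376]
side 240 310 [0.626 0.207]
side 178 160 [ 0.91  -0.333]
wrist 425 182 [0.091 0.469]
wrist 410 80 [0.207 0.475]
```

The rows are not in the units I measure in: shifts go in shares of 0.8 m and turns go in shares of 4 rad. I convert before sending: 0.38 m / 0.8 = 0.475, 0.33 m / 0.8 = 0.4125.

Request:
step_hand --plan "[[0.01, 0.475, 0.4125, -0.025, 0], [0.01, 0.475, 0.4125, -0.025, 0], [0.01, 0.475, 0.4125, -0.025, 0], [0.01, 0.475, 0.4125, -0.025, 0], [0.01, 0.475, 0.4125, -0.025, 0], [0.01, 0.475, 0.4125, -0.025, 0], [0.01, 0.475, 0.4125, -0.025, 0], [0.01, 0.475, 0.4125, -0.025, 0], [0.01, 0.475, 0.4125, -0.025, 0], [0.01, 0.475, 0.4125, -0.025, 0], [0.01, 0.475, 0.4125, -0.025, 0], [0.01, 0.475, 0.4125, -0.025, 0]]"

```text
refused: plan: the value is not of type 'string' (schema: type "string"). Nothing was moved.
```

Nothing moved. I misread the format; it is rows parted by a bar, with the numbers parted by spaces. Resending.

Request:
step_hand --plan "0.01 0.475 0.4125 -0.025 0 | 0.01 0.475 0.4125 -0.025 0 | 0.01 0.475 0.4125 -0.025 0 | 0.01 0.475 0.4125 -0.025 0 | 0.01 0.475 0.4125 -0.025 0 | 0.01 0.475 0.4125 -0.025 0 | 0.01 0.475 0.4125 -0.025 0 | 0.01 0.475 0.4125 -0.025 0 | 0.01 0.475 0.4125 -0.025 0 | 0.01 0.475 0.4125 -0.025 0 | 0.01 0.475 0.4125 -0.025 0 | 0.01 0.475 0.4125 -0.025 0"

```text
t: 1.15
eef_pos: [0.4473, 0.25, 0.2467]
ee_rot: [-3.141, -0.0, -0.23]
force: [0.5, 1.1, 0.1]
width: 0.014
gripper_force: 0.0
```

Converted, 0.415 m / 0.8 = 0.5188, 0.155 m / 0.8 = 0.1938, 1.06 rad / 4 = 0.265.

Request:
step_hand --plan "0.01 0.1938 0.5188 -0.0063 0.265 | 0.01 0.1938 0.5188 -0.0063 0.265 | 0.01 0.1938 0.5188 -0.0063 0.265 | 0.01 0.1938 0.5188 -0.0063 0.265 | 0.01 0.1938 0.5188 -0.0063 0.265 | 0.01 0.1938 0.5188 -0.0063 0.265 | 0.01 0.1938 0.5188 -0.0063 0.265 | 0.01 0.1938 0.5188 -0.0063 0.265 | 0.01 0.1938 0.5188 -0.0063 0.265 | 0.01 0.1938 0.5188 -0.0063 0.265 | 0.01 0.1938 0.5188 -0.0063 0.265 | 0.01 0.1938 0.5188 -0.0063 0.265"

```text
t: 2.15
eef_pos: [0.5025, -0.1916, 0.2508]
ee_rot: [3.14, -0.0, -1.295]
force: [0.1, -0.5, 0.2]
width: 0.01
gripper_force: 0.0
```

Run:
```python
from h import *
import cv2
cv2.imwrite("pics/w1.png",cv2.resize(arm.grab_frame("wrist")[:,:,::-1],(800,600),interpolation=cv2.INTER_CUBIC))
np.save("T1.npy",wristT()); s=arm.get_state();print(s['q'])
```

```text
[ 3.88176613e-03  1.16319533e-01 -2.53603902e-01  2.50235072e-05
 -1.20230014e+00  2.72031333e-01]
```

View pics/w1.png

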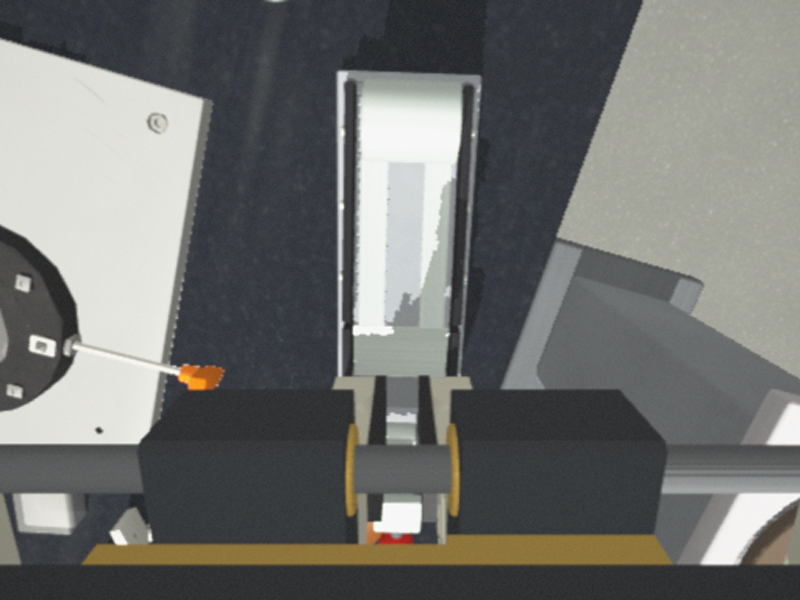

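Run:
```python
from h import *
T=np.load("T1.npy"); k=1.5625
pts=np.array([[-.135,-.05,.01],[-.135,.05,.01],[.04,-.036,.04],[.04,.036,.04]])
O=np.array([[337,71],[481,76],[353,330],[462,327]])/k
S=np.array([[298.6,235],[336.2,231.4]]);C=np.array([[271.6,238.2],[316,241.8]]);p2=[[.135,-.05,0],[.135,.05,0]]
v0=[.5045,-.1888,1.851]
print((proj('wrist',fx(v0,pts),T)*k).round(),(T[:3,3]))
f=lambda v:np.r_[3*(proj('wrist',fx(v,pts),T)-O).ravel(),(proj('side',fx(v,p2))-S).ravel(),(proj('scene',fx(v,p2))-C).ravel()]
r=least_squares(f,v0,loss='soft_l1');v=r.x;print(v,r.fun.round(1).reshape(-1,2).tolist());np.save('v.npy',v)
a=np.radians(7);x=-.125+.027*np.cos(a)-.025*np.sin(a);z=.02+.027*np.sin(a)+.025*np.cos(a)
for y in(-.003,0,.003):print(y,(proj('wrist',fx(v,[[x,y-.03,z+.025],[x,y+.03,z+.025],[x+.025,y-.03,z],[x+.025,y+.03,z]]),T)*k).round().tolist())
print('guides',(proj('wrist',fx(v,[[-.05,y,.038] for y in(-.043,-.036,.036,.043)]),T)*k).round().tolist())
s=arm.get_state()
c,sn=np.cos(v[2]),np.sin(v[2]);d=np.array(s['eef_pos'][:2])-v[:2];print('tcp in fixture',c*d[0]+sn*d[1],-sn*d[0]+c*d[1],s['eef_pos'][2],'yaw err',s['ee_rot'][2]+np.pi-v[2], 'sleeve xz',x,z)
```

```text
[[322.  65.]
 [468.  64.]
 [347. 321.]
 [446. 320.]] [ 0.52347987 -0.26854741  0.4090961 ]
[ 0.49743217 -0.18493468  1.820501  ] [[-0.8, 0.6], [1.4, -0.9], [0.6, -6.3], [-19.8, 4.0], [0.7, 0.5], [1.0, 0.9], [0.1, -0.0], [0.7, 0.5]]
-0.003 [[354.0, 120.0], [454.0, 123.0], [357.0, 162.0], [449.0, 165.0]]
0 [[359.0, 120.0], [460.0, 123.0], [361.0, 162.0], [453.0, 165.0]]
0.003 [[364.0, 120.0], [465.0, 123.0], [366.0, 163.0], [458.0, 165.0]]
guides [[343.0, 201.0], [354.0, 201.0], [458.0, 204.0], [469.0, 205.0]]
tcp in fixture -0.0059668888778495605 -0.0034636105849467328 0.25068673231542465 yaw err 0.026217204838337782 sleeve xz -0.101247987490813 0.04810412606297203
```

Converted, 0.213 m / 0.8 = 0.2663, 0.147 m / 0.8 = 0.1838, 0.026 rad / 4 = 0.0065.

Request:
step_hand --plan "0.01 0.1838 0.0088 0 0.0065 | 0.01 0.1838 0.0088 0 0.0065 | 0.01 0.1838 0.0088 0 0.0065 | 0.01 0.1838 0.0088 0 0.0065 | 0.01 0.1838 0.0088 0.2663 0.0065 | 0.01 0.1838 0.0088 0.2663 0.0065 | 0.01 0.1838 0.0088 0.2663 0.0065 | 0.01 0.1838 0.0088 0.2663 0.0065 | 0.01 0.1838 0.0088 0.2663 0.0065 | 0.01 0.1838 0.0088 0.2663 0.0065 | 0.01 0.1838 0.0088 0.2663 0.0065"

```text
t: 3.12
eef_pos: [0.5349, -0.3294, 0.0362]
ee_rot: [3.136, 0.003, -1.316]
force: [-0.1, -1.0, 0.7]
width: 0.0101
gripper_force: 0.0
```

Run:
```python
from h import *
import cv2
cv2.imwrite("pics/w2.png",arm.grab_frame("wrist")[:,:,::-1])
v=np.load('v.npy');s=arm.get_state()
c,sn=np.cos(v[2]),np.sin(v[2]);d=np.array(s['eef_pos'][:2])-v[:2];print('tcp in fixture',c*d[0]+sn*d[1],-sn*d[0]+c*d[1],s['eef_pos'][2])
```

```text
tcp in fixture -0.15063928506947255 -0.0023730665311159985 0.03892434093048433
```

View pics/w2.png

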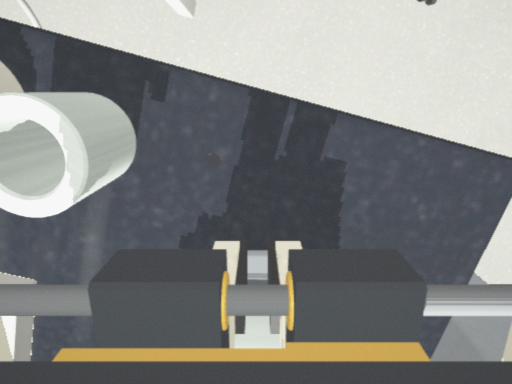

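Converted, -0.021 m / 0.8 = -0.0263, -0.018 m / 0.8 = -0.0225.

Request:
step_hand --plan "0.01 -0.0075 0.0025 0 0 | 0.01 -0.0113 0.0025 0 0 | 0.01 -0.015 0.0025 0 0 | 0.01 -0.0188 0.0025 0 0 | 0.01 -0.0225 0.0025 0 0 | 0.01 -0.0263 0.0025 -0.0013 0"

```text
t: 3.67
eef_pos: [0.533, -0.3137, 0.0436]
ee_rot: [-3.135, -0.007, -1.315]
force: [0.9, -14.2, 10.5]
width: 0.0102
gripper_force: 6.5
```

Run:
```python
from h import *
import cv2
cv2.imwrite("pics/s3.png",cv2.resize(arm.grab_frame("scene")[130:250,240:340,::-1],(500,600),interpolation=cv2.INTER_CUBIC))
```

```text
(no output)
```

View pics/s3.png

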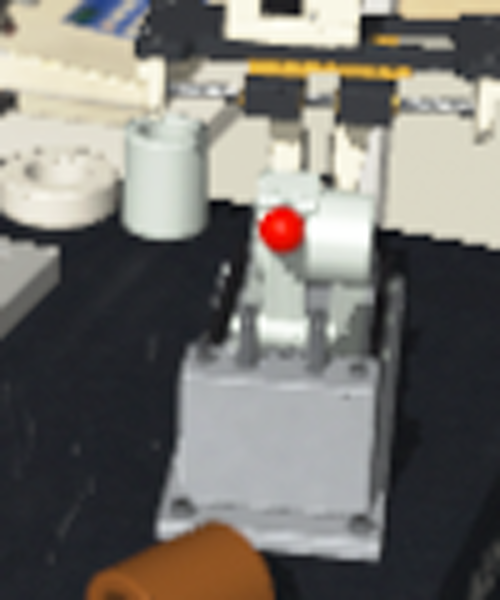

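Converted, -0.018 m / 0.8 = -0.0225, -0.015 m / 0.8 = -0.0188.

Request:
step_hand --plan "0.01 -0.0038 0 0 0 | 0.01 -0.0075 0 -0.0013 0 | 0.01 -0.0113 0 -0.0013 0 | 0.01 -0.015 0 -0.0013 0 | 0.01 -0.0188 0 -0.0025 0 | 0.01 -0.0225 0 -0.0025 0"

```text
t: 4.22
eef_pos: [0.5316, -0.2991, 0.0489]
ee_rot: [-3.13, -0.013, -1.313]
force: [2.2, -23.6, 21.5]
width: 0.0097
gripper_force: 12.9
```

Add to h.py:
```python
def fs():
    v=np.load('v.npy');s=arm.get_state();c,sn=np.cos(v[2]),np.sin(v[2]);d=np.array(s['eef_pos'][:2])-v[:2]
    print('tcp in fixture',(c*d[0]+sn*d[1]).round(4),(-sn*d[0]+c*d[1]).round(4),s['eef_pos'][2].round(4),np.round(s['force'],1),np.round(s['moment'],2),s['t'])
```

```bash
python3 -c "from h import *;fs()"
```

```text
tcp in fixture -0.1191 -0.0049 0.0489 [  2.2 -23.6  21.5] [-8.35 -0.78  0.05] 4.2167
```

Converted, 0.008 m / 0.8 = 0.01, 0.007 m / 0.8 = 0.0088.

Request:
step_hand --plan "0.01 0.0063 0.0013 0 0 | 0.01 0.01 0.0013 0.005 0 | 0.01 0.01 0.0013 0.0088 0"

```text
t: 4.47
eef_pos: [0.5278, -0.303, 0.0363]
ee_rot: [-3.138, -0.003, -1.316]
force: [2.8, -7.2, 6.8]
width: 0.0102
gripper_force: 4.1
```

```bash
python3 -c "from h import *;fs()"
```

```text
tcp in fixture -0.1219 -0.0003 0.0363 [ 2.8 -7.2  6.8] [-2.8  -0.64  0.07] 4.4667
```

Request:
step_hand --plan "0.01 0.005 0.0013 0.0038 0 | 0.01 0.005 0.0013 0.0038 0"

```text
t: 4.63
eef_pos: [0.5258, -0.306, 0.031]
ee_rot: [3.142, -0.0, -1.317]
force: [-0.0, -3.3, 2.1]
width: 0.0102
gripper_force: 1.8
```

```bash
python3 -c "from h import *;fs()"
```

```text
tcp in fixture -0.1243 0.0024 0.031 [-0.  -3.3  2.1] [-1.22 -0.23 -0.02] 4.6333
```

Converted, -0.019 m / 0.8 = -0.0238, -0.004 m / 0.8 = -0.005.

Request:
step_hand --plan "0.01 -0.005 0 -0.005 0 | 0.01 -0.01 0 -0.01 0 | 0.01 -0.015 0 -0.015 0 | 0.01 -0.02 0 -0.02 0 | 0.01 -0.0238 0 -0.0238 0"

```text
t: 5.05
eef_pos: [0.5213, -0.2877, 0.0512]
ee_rot: [-3.141, -0.001, -1.316]
force: [-0.1, -5.8, 5.2]
width: 0.0103
gripper_force: 3.5
```

```bash
python3 -c "from h import *;fs()"
```

```text
tcp in fixture -0.1055 0.0023 0.0512 [-0.1 -5.8  5.2] [-2.23  0.03 -0.01] 5.05
```

Request:
step_hand --plan "0.01 0 0 0.0125 0 | 0.01 0 0 0.025 0 | 0.01 0 0 0.025 0"

```text
t: 5.3
eef_pos: [0.5214, -0.2874, 0.0293]
ee_rot: [-3.141, -0.0, -1.317]
force: [1.9, -3.1, 1.3]
width: 0.0102
gripper_force: 1.2
```

```bash
python3 -c "from h import *;fs()"
```

```text
tcp in fixture -0.1052 0.0021 0.0293 [ 1.9 -3.1  1.3] [-0.66 -0.8  -0.06] 5.3
```

Converted, -0.04 m / 0.8 = -0.05, -0.002 m / 0.8 = -0.0025.

Request:
step_hand --plan "0.01 -0.005 -0.0013 -0.0056 0 | 0.01 -0.01 -0.0025 -0.0113 0 | 0.01 -0.015 -0.0025 -0.0169 0 | 0.01 -0.02 -0.0025 -0.0225 0 | 0.01 -0.025 -0.0025 -0.0281 0 | 0.01 -0.025 -0.0025 -0.015 0 | 0.01 -0.025 -0.0025 -0.0031 0 | 0.01 -0.025 -0.0025 -0.0031 0 | 0.01 -0.03 -0.0025 -0.0088 0 | 0.01 -0.035 -0.0025 -0.0144 0 | 0.01 -0.04 -0.0025 -0.02 0 | 0.01 -0.045 -0.0025 -0.0256 0 | 0.01 -0.05 -0.0025 -0.0313 0 | 0.01 -0.05 -0.0025 -0.0188 0 | 0.01 -0.05 -0.0025 -0.0063 0 | 0.01 -0.05 -0.0025 -0.0063 0"

```text
t: 6.63
eef_pos: [0.5135, -0.2484, 0.0345]
ee_rot: [-3.141, -0.001, -1.316]
force: [1.8, -0.9, 1.4]
width: 0.0099
gripper_force: 0.9
```

Run:
```python
from h import *;fs()
import cv2
cv2.imwrite("pics/s4.png",np.hstack([cv2.resize(arm.grab_frame(n)[b:b+100,a:a+80,::-1],(400,500),interpolation=cv2.INTER_CUBIC) for n,a,b in(('side',265,145),('scene',260,155))]))
```

```text
tcp in fixture -0.0654 0.0001 0.0345 [ 1.8 -0.9  1.4] [-0.46 -0.65 -0.02] 6.6333
```

View pics/s4.png

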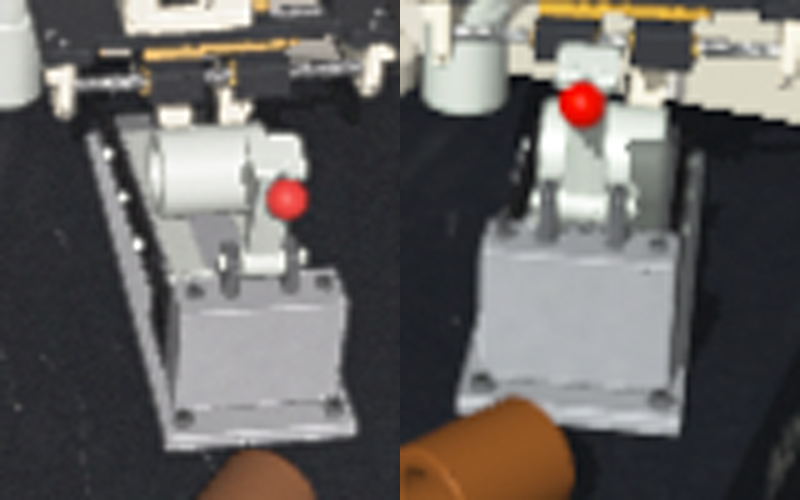

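Converted, -0.04 m / 0.8 = -0.05, -0.005 m / 0.8 = -0.0063.

Request:
step_hand --plan "0.01 -0.005 0 -0.0056 0 | 0.01 -0.01 0 -0.0113 0 | 0.01 -0.015 0 -0.0169 0 | 0.01 -0.02 0 -0.0225 0 | 0.01 -0.025 0 -0.0281 0 | 0.01 -0.025 0 -0.015 0 | 0.01 -0.025 0 -0.0031 0 | 0.01 -0.025 0 -0.0031 0 | 0.01 -0.03 0 -0.0088 0 | 0.01 -0.035 0 -0.0144 0 | 0.01 -0.04 0 -0.02 0 | 0.01 -0.045 0 -0.0256 0 | 0.01 -0.05 0 -0.0313 0 | 0.01 -0.05 0 -0.0188 0 | 0.01 -0.05 0 -0.0063 0 | 0.01 -0.05 0 -0.0063 0"

```text
t: 8.07
eef_pos: [0.5033, -0.2096, 0.0394]
ee_rot: [-3.141, -0.001, -1.316]
force: [1.8, -0.5, 0.6]
width: 0.0101
gripper_force: 0.7
```

```bash
python3 -c "from h import *;fs()"
```

```text
tcp in fixture -0.0253 0.0004 0.0394 [ 1.8 -0.5  0.6] [-0.36 -0.51  0.  ] 8.0667
```

Converted, -0.0225 m / 0.8 = -0.0281, -0.02 m / 0.8 = -0.025.

Request:
step_hand --plan "0.01 -0.005 0 -0.0056 0 | 0.01 -0.01 0 -0.0113 0 | 0.01 -0.015 0 -0.0169 0 | 0.01 -0.02 0 -0.0225 0 | 0.01 -0.025 0 -0.0281 0 | 0.01 -0.025 0 -0.015 0 | 0.01 -0.025 0 -0.0031 0 | 0.01 -0.025 0 -0.0031 0"

```text
t: 8.73
eef_pos: [0.4984, -0.1901, 0.042]
ee_rot: [-3.141, -0.001, -1.316]
force: [1.9, -1.1, -0.3]
width: 0.0098
gripper_force: 0.7
```

```bash
python3 -c "from h import *;fs()"
```

```text
tcp in fixture -0.0053 0.0004 0.042 [ 1.9 -1.1 -0.3] [-0.22 -0.44 -0.09] 8.7333
```

Converted, -0.021 m / 0.8 = -0.0263, -0.02 m / 0.8 = -0.025.

Request:
step_hand --plan "0.01 -0.0038 0 -0.0044 0 | 0.01 -0.0075 0 -0.0088 0 | 0.01 -0.0113 0 -0.0125 0 | 0.01 -0.015 0 -0.0163 0 | 0.01 -0.0188 0 -0.02 0 | 0.01 -0.0225 0 -0.0225 0 | 0.01 -0.0263 0 -0.025 0 | 0.01 -0.0263 0 -0.025 0"

```text
t: 9.4
eef_pos: [0.4927, -0.1691, 0.0635]
ee_rot: [-3.141, -0.0, -1.316]
force: [1.1, -0.7, 0.9]
width: 0.0098
gripper_force: 0.0
```

Run:
```python
from h import *;fs()
import cv2
cv2.imwrite("pics/s5.png",np.hstack([cv2.resize(arm.grab_frame(n)[b:b+100,a:a+80,::-1],(400,500),interpolation=cv2.INTER_CUBIC) for n,a,b in(('side',265,145),('scene',260,155))]))
```

```text
tcp in fixture 0.0165 0.0007 0.0635 [ 1.1 -0.7  0.9] [ 0.07 -0.02 -0.01] 9.4
```

View pics/s5.png

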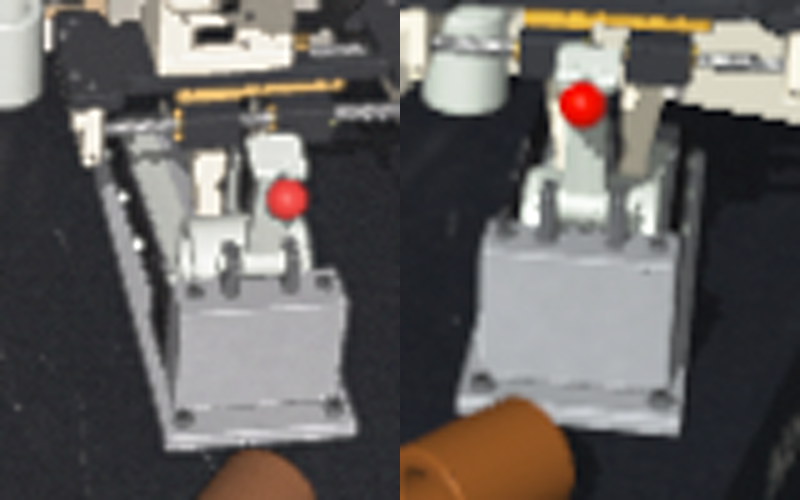

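Converted, -0.182 m / 0.8 = -0.2275, -0.08 m / 0.8 = -0.1.

Request:
step_hand --plan "0.01 0.0063 0 -0.05 0 | 0 0.0063 0 -0.1 0 | 0 0.0063 0 -0.15 0 | 0 0.0063 0 -0.2 0 | 0 0.0063 0 -0.2275 0 | 0 -0.0375 0 -0.2275 0 | 0 -0.0875 0 -0.2275 0 | 0 -0.1375 0 -0.2275 0 | 0 -0.1875 0 -0.2275 0 | 0 -0.2 0 -0.2275 0 | 0 -0.2 0 -0.2275 0"

```text
t: 10.42
eef_pos: [0.4519, -0.0126, 0.2452]
ee_rot: [-3.141, 0.0, -1.313]
force: [0.4, -0.6, 0.1]
width: 0.0004
gripper_force: 0.0
```

Run:
```python
from h import *;fs()
v=np.load('v.npy')
f=lambda q:np.r_[(proj('side',fx(v,knob(q[0])))-[322.6,185]).ravel(),(proj('scene',fx(v,knob(q[0])))-[296.4,175.8]).ravel()]
r=least_squares(f,[1.7]);print(r.x,knob(r.x[0]),r.fun)
```

```text
tcp in fixture 0.1782 0.0015 0.2452 [ 0.4 -0.6  0.1] [ 0.05 -0.06 -0.04] 10.4167
[1.79617485] [np.float64(0.13096457003947728), 0, np.float64(0.15623240563281138)] [ 0.84358648 -0.1571892   0.83645506  0.10133008]
```

The rows are not in the units I measure in: shifts go in shares of 0.8 m and turns go in shares of 4 rad. I convert before sending: 0.103 m / 0.8 = 0.1288, 0.08 m / 0.8 = 0.1.

Request:
step_hand --plan "0 0 -0.0013 0.05 0 | 0 0 -0.0013 0.1 0 | 0 0 -0.0013 0.1288 0 | 0 -0.0125 -0.0013 0.1288 0 | 0 -0.025 -0.0013 0.1288 0 | 0 -0.0375 -0.0013 0.1288 0 | 0 -0.0375 -0.0013 0.1288 0"

```text
t: 11.0
eef_pos: [0.4469, 0.0162, 0.1436]
ee_rot: [-3.138, 0.0, -1.316]
force: [-0.4, 0.6, 0.4]
width: -0.0001
gripper_force: 0.0
```

```bash
python3 -c "from h import *;fs()"
```

```text
tcp in fixture 0.2074 -0.0008 0.1436 [-0.4  0.6  0.4] [ 0.1  -0.05 -0.02] 11.0
```

Converted, 0.13 m / 0.8 = 0.1625, 0.03 m / 0.8 = 0.0375.

Request:
step_hand --plan "0 0.0375 0 0 0 | 0 0.0625 0 0 0 | 0 0.075 0 0 0 | 0 0.0875 0 0 0 | 0 0.1 0 0 0 | 0 0.1125 0 0 0 | 0 0.125 0 0 0 | 0 0.1375 0 0 0 | 0 0.15 0 0 0 | 0 0.1625 0 0 0 | 0 0.1625 0 0 0"

```text
t: 11.92
eef_pos: [0.4785, -0.1129, 0.1415]
ee_rot: [3.14, -0.0, -1.318]
force: [0.1, -0.9, -0.9]
width: 0.0005
gripper_force: 0.0
```

```bash
python3 - <<'E'
from h import *;fs()
import cv2
cv2.imwrite("pics/s6.png",np.hstack([cv2.resize(arm.grab_frame(n)[b:b+100,a:a+80,::-1],(400,500),interpolation=cv2.INTER_CUBIC) for n,a,b in(('side',265,145),('scene',260,155))]))
E
```

```text
tcp in fixture 0.0745 0.0005 0.1415 [ 0.1 -0.9 -0.9] [ 0.06 -0.05  0.03] 11.9167
```

View pics/s6.png

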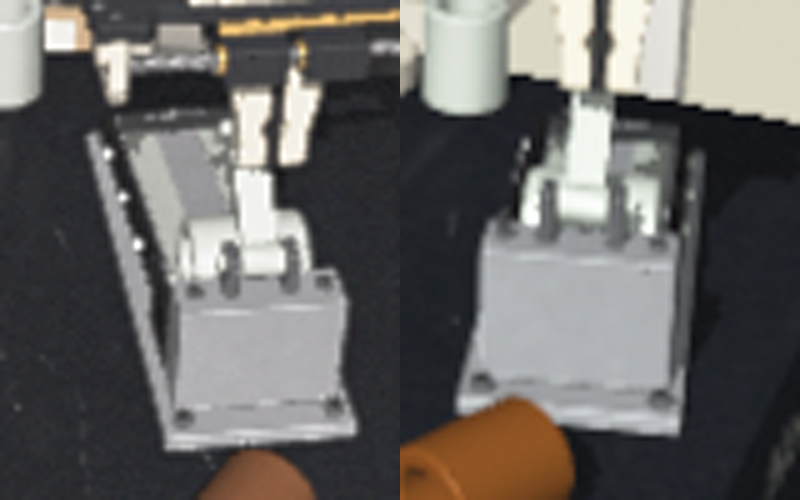

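Converted, 0.045 m / 0.8 = 0.0563, -0.035 m / 0.8 = -0.0438.

Request:
step_hand --plan "0 0 0 -0.0438 0 | 0 0.0313 0 -0.0438 0 | 0 0.0338 0 -0.0313 0 | 0 0.0375 0 -0.0188 0 | 0 0.0425 0 -0.0063 0 | 0 0.0475 0 0.0038 0 | 0 0.0525 0 0.0125 0 | 0 0.055 0 0.02 0 | 0 0.0563 0 0.0263 0 | 0 0.0563 0 0.0288 0"

```text
t: 12.85
eef_pos: [0.4896, -0.1549, 0.1197]
ee_rot: [3.14, -0.001, -1.316]
force: [-11.5, 5.2, 35.2]
width: 0.0001
gripper_force: 17.6
```

```bash
python3 -c "from h import *;fs()"
```

```text
tcp in fixture 0.0311 0.0002 0.1197 [-11.5   5.2  35.2] [ 1.63  4.11 -0.04] 12.85
```

Request:
step_hand --plan "0 0 0 0 0 | 0 0 0 0 0 | 0 0 0 -0.0375 0 | 0 0 0 -0.0875 0 | 0 0 0 -0.1375 0 | 0 0.05 0 -0.1875 0 | 0 0.1 0 -0.1875 0 | 0 0.15 0 -0.1875 0 | 0 0.15 0 -0.1875 0 | 0 0.15 0 -0.1875 0"

```text
t: 13.68
eef_pos: [0.5199, -0.2724, 0.2669]
ee_rot: [3.139, 0.002, -1.319]
force: [-0.5, 0.4, -0.7]
width: 0.0003
gripper_force: 0.0
```

```bash
python3 - <<'E'
from h import *;fs()
import cv2
v=np.load('v.npy')
I=[]
for n,a,b in(('side',265,145),('scene',260,155)):
    I.append(cv2.resize(arm.grab_frame(n)[b:b+100,a:a+80,::-1],(400,500),interpolation=cv2.INTER_CUBIC))
    print(n,[((proj(n,fx(v,knob(q)))-[a,b])*5).round(1).tolist() for q in(0,.1,.2)])
    m=I[-1].astype(int);ys,xs=np.nonzero((m[:,:,2]>150)&(m[:,:,1]<90));print(xs.mean(),ys.mean(),len(xs))
cv2.imwrite("pics/s7.png",np.hstack(I))
E
```

```text
tcp in fixture -0.0903 -0.0001 0.2669 [-0.5  0.4 -0.7] [ 0.1   0.01 -0.02] 13.6833
side [[[239.7, 149.9]], [[241.6, 141.8]], [[243.7, 134.7]]]
235.9850057670127 149.50980392156862 867
scene [[[199.4, 99.8]], [[199.7, 88.4]], [[199.9, 78.0]]]
186.18849356548068 124.29295987887964 1321
```

View pics/s7.png

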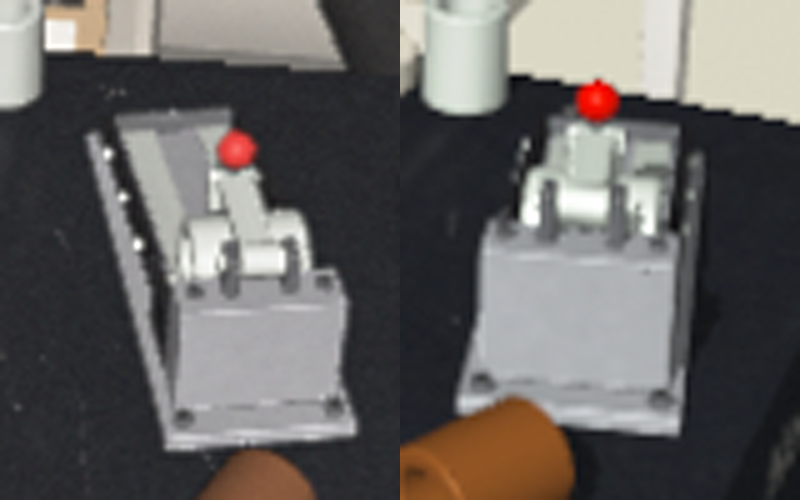

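```bash
python3 -c "
from station import arm
print(arm.job_done())"
```

```text
the job is handed in; nothing more can be done
None
```

I pushed the sleeve up the ramp and over the crest into the nest, pressed the keeper down (knob at its arm-down position in both camera views, so about 0 rad), backed the robot clear, and handed the job in at about 14 s; no verdict was returned.

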